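# Fold down the slide tray's row of hold-down tabs with one fingertip stroke

## Task

Run your fingertips along the row of small standing tabs on the slide tray, low over the slides, so that the tabs fold down flat one after another, starting at the end of the row farthest from the tray's carrying loop and going towards the loop. Stroke gently: do not lean hard on the tray, and do not shift or lift it. Pick nothing up and leave the bottle, the boxes and everything else on the tray and bench where they are.

Things in the scene. Friction and masses are not known exactly. Their poses are not given: they have to be found in the camera images.
- tray: white plastic slide tray, 210 mm (its x) by 140 mm (its y), 1.2 kg, lying loose on the bench, with a steel carrying loop at its +x end. Origin at the centre of its underside; z up. Its floor is 8 mm above the bench and its outer rim 12 mm. Five glass slides lie side by side on it, long sides along its y, under a row of five fold-down tabs that runs along its x. It may lie at any yaw.
- tab1_hinge (a point): middle of the hinge of tab 1 (tab 1 is farthest from the carrying loop, tab 5 nearest it), 13 mm above the bench, fixed to the tray; x axis as the tray's, along the row towards the loop. Hinges are 32 mm apart along the row, which runs 42 mm from the tray's middle on its -y side.
- tab2_hinge (a point): the same for tab 2
- tab3_hinge (a point): the same for tab 3
- tab4_hinge (a point): the same for tab 4
- tab5_hinge (a point): the same for tab 5
- tab1 (a joint): tab 1: flat dark steel tab, 24 mm long from its hinge, 18 mm wide, 3 mm thick. 0 = standing straight up, 1.57 = lying flat over its slide, pointing along the tray's +x (towards the loop); it cannot fold the other way. It starts leaning a little that way. It turns with light friction (about 0.005 N m) and stays where it is left. Lying flat, its upper face is 14.5 mm above the bench.
- tab2 (a joint): tab 2, the same
- tab3 (a joint): tab 3, the same
- tab4 (a joint): tab 4, the same
- tab5 (a joint): tab 5, the same
- dropper: dropper bottle, 26 mm across and 55 mm tall, standing loose on the tray's free strip (its +y side); origin under its middle. Leave alone.
- coverbox: small clear and white cover-glass box, 45 x 30 x 20 mm, loose on the tray's free strip; origin under its middle. Leave alone.
- slidebox_a: pale green slide box, 85 x 100 x 32 mm, on the bench; origin under its middle. Leave alone.
- slidebox_b: pale green slide box, 85 x 100 x 32 mm, on the bench; origin under its middle. Leave alone.
- slidebox_c: pale green slide box, 85 x 100 x 32 mm, on the bench; origin under its middle. Leave alone.
- flask: dark steel drinking flask, 68 mm across and 170 mm tall, on the bench; origin under its middle. Leave alone.
- forceps: steel forceps, 130 mm long, lying flat on the bench. Leave alone.

How it is judged (in metres and radians):
On the way, in this order (a step that is already met when the one before it is completed fails the run):
1. tab 1 is folded down (value of joint tab1 above 1.25 rad).
2. tab 2 is folded down (value of joint tab2 above 1.25 rad).
3. tab 3 is folded down (value of joint tab3 above 1.25 rad).
4. tab 4 is folded down (value of joint tab4 above 1.25 rad).
5. tab 5 is folded down (value of joint tab5 above 1.25 rad).
At the end, for the whole second after the job is handed in: All five tabs lie within 0.32 rad (18 degrees) of flat and at rest, the tray is still and within 15 mm of where it began, the dropper bottle is upright, and it, the cover-glass box, the slide boxes, the flask and the forceps are within 20 mm of where they began (value of joint each of tab1, tab2, tab3, tab4, tab5 above 1.25 rad and velocity of joint each of tab1, tab2, tab3, tab4, tab5 below 0.05 rad/s and distance of tray from where it was at the start of the episode below 0.015 m and linear speed of tray below 0.01 m/s and angle between dropper's own z axis and vertical below 0.1 rad and distance of each of dropper, coverbox, slidebox_a, slidebox_b, slidebox_c, flask, forceps from where it was at the start of the episode below 0.02 m); the robot touches nothing.
It fails at once if the tray is shifted by more than 15 mm (distance of tray from where it was at the start of the episode above 0.015 m).
It fails at once if the tray is lifted by more than 8 mm or tilted by more than 0.08 rad (height (world z) of tray above 0.008 m or angle between tray's own z axis and vertical above 0.08 rad).
It fails at once if the fingers press on the tray or its tabs with more than 30 N (contact force between the fingers and tray above 30 N).
It fails at once if a bystander is moved by more than 20 mm, picked up or knocked over (distance of any of dropper, coverbox, slidebox_a, slidebox_b, slidebox_c, flask, forceps from where it was at the start of the episode above 0.02 m or angle between dropper's own z axis and vertical above 0.3 rad).
It also fails if it takes over 42 s, if anything falls off the work surface, if the arm or the gripper's body presses on something with over 40 N, if the wrist force passes 120 N, or if a joint passes its speed limit or range.

## Robot

A 6-joint arm with a two-finger parallel gripper is mounted at the origin on the work surface. World frame = base frame: x ahead of the robot, y to its left, z up, the work surface at z = 0. Lengths are in m, angles in degrees, forces in N, time in s.
With the tool pointing down it reaches from about 0.375 to 0.9 m from the base axis. Payload 3.1 kg.
Tool frame: the origin (TCP) lies midway between the tips of the shut fingers; the grasp point (between the pads) lies 19 mm behind it; y points along the fingers, x is the direction in which the jaws open and shut, and the axes are right-handed (so a half turn about y gives the same grasp; the last joint's range is limited). The gripper opens to 87 mm and grips with 3 to 60 N. Pads are 19 mm wide; open, the fingers measure 117 mm over their backs; the gripper's body (75 mm by 190 mm) begins 51 mm behind the grasp point.
Start: joints at [55.72, 30.224, 82.088, -0, 67.689, -10.227], TCP at [0.255, 0.571, 0.223] pointing down, gripper open.
Joint ranges: [-176.69, 176.69], [-43.24, 126.21], [12.49, 139.97], [-82, 262], [0, 151.66], [-163.58, 163.58]. Speed limits (degrees/s): [159.86, 159.86, 180, 180, 180, 180].

## Interface

Orientations are given as a 3x3 rotation matrix whose columns are the frame's x, y, z axes.
In Python, from rig import bot, optics, spotter gives the robot as it stands. The module is installed in compiled form; this text tells all that it offers.
- The arm moves only by the shell command python3 -m inch 'ROWS' [OPENING]. ROWS is JSON, a list of rows, each a list of 2 entries, a list of its own where there are three numbers: the shift along the tool's x, y, z in m, then the turn about the tool's y in units of 5 degrees (1.0 is 5 degrees). In form: [[[tx, ty, tz], yaw], ...]. A call has 1 to 12 rows; each row is the pose to reach, as a shift and turn from the pose commanded when the call began, along the tool's axes at that moment; what a row does not reach only later rows make up. A row lasts 1/12 s, in which the tool goes at most 41.7 mm and 7.16 degrees, less where a joint would pass 70% of its speed; a pose out of reach is approached as far as the arm can. A call with a gripper value outside its range is refused whole. OPENING is the gripper command: -1 is fully open, 1 is shut, values between are in proportion, set as the call begins (- or left out, the last holds). The fingers move at their own pace and stop on an object; the grip force is fixed at half the most. Time passes only in rows, so rows that repeat a pose let the fingers close. It gives the time, the measured TCP pose, the force and the opening at its end, in the units of the state.
- bot.read_state(): the state, without advancing time (a new reading comes with each control period).
- optics.capture(name): name is "scene" or "top"; returns a dict with "pixels" (420x560x3 uint8, red, green, blue), "z_map" (420x560 float32, m along the optical axis (not along the pixel's ray), 0 where there is no reading), "mtx" (3x3 intrinsics, pixels), "world_from_camera" (4x4, takes a point from camera to world coordinates). Camera axes: x right, y down, z forward; pixel columns grow to the right and rows downward; lengths in m; the calibration is good to about 2 mm. A picture is of the moment at which its call begins.
- bot.hand_in(): hands the job in, once; it reports no verdict.
Trained networks look in the newest picture that a camera, given by its name, has taken for a name from the list of things; names that differ only in an ending like _2 or _b are one class to them, and where a whole thing is asked for, a point or a joint stands for the part that bears it (a point fixed in the world has none). Each returns a list of dicts, best first, with "confidence" (0 to 1); they miss things now and then, are a little off and sometimes report something else, mostly with a low value. They report only what shows in the picture. A call takes as long as a camera call.
- spotter.find_in(camera, query): "location" ([x, y, z] in m, in world coordinates, good to about 4 mm: the middle of the surface that is visible of it).
- spotter.masks_of(camera, query): "pixels" (420x560 bool, what is visible of it).
The state is a dict: "time_s": time; "joint_positions": joint angles; "qvel": joint speeds; "tau": joint torques, N m; "position": TCP position; "tcp_rot": TCP orientation; "force": force on the tool from outside, world axes, zero at the start; "moment": the same for the moment, N m; "opening": opening from 0.0 (shut) to 1.0 (fully open).
Only numpy, scipy, OpenCV 4.12 (cv2) and the standard library are available. Lean on these libraries where they do the work, as an engineer would, in place of code of your own. Each camera call takes 0.05 s, during which the arm holds its last target. There are 200 camera calls.

## Working session

There is one attempt and no reset: what is moved stays moved. The work goes in short steps, Python scripts to look and compute and a shell command to move; the robot and the scene stay as the last step left them, time stands still between calls to the robot, and variables do not carry over. Pictures are saved under pics/ and viewed, about 8 in all and at most 12, crops included, and the job is handed in when it is done.

```bash
mkdir -p pics; python3 - <<'E'
from rig import bot, optics, spotter
import cv2,numpy as np
s=bot.read_state();print(s['position'],s['tcp_rot'],s['opening'],s['time_s'])
for c in("top","scene"):
    d=optics.capture(c);cv2.imwrite(f'pics/{c}0.png',d['pixels'][:,:,::-1])
    print(c,d['mtx'].tolist(),d['world_from_camera'].round(4).tolist())
    for q in("tray","tab1_hinge","tab5_hinge","tab1","dropper","coverbox"):
        print(q,[(np.round(r['location'],3).tolist(),round(r['confidence'],2)) for r in spotter.find_in(c,q)[:6]])
E
```

```text
[0.25429449 0.57011458 0.2215609 ] [[ 4.07610815e-01 -1.23761670e-03 -9.13154911e-01]
 [ 9.13153170e-01 -1.82465160e-03  4.07612510e-01]
 [-2.17065762e-03 -9.99997569e-01  3.86385885e-04]] 1.0038346600824686 0.0
top [[519.5832599268181, 0.0, 270.6445281517497], [0.0, 519.5832599268181, 208.9470666916488], [0.0, 0.0, 1.0]] [[-0.1553, -0.9673, 0.2005, 0.4252], [-0.9879, 0.1531, -0.0265, 0.0313], [-0.005, -0.2022, -0.9793, 1.1542], [0.0, 0.0, 0.0, 1.0]]
tray [([0.55, -0.09, 0.011], 0.84)]
tab1_hinge [([0.552, -0.083, 0.009], 0.55)]
tab5_hinge [([0.549, -0.087, 0.01], 0.64)]
tab1 [([0.539, -0.122, 0.031], 0.59), ([0.502, -0.114, 0.028], 0.57)]
dropper [([0.551, -0.09, 0.011], 0.16)]
coverbox [([0.624, -0.054, 0.026], 0.77)]
scene [[468.1162095098904, 0.0, 271.4950456149468], [0.0, 468.1162095098904, 205.8219001198159], [0.0, 0.0, 1.0]] [[-0.8152, 0.4564, -0.3565, 1.0931], [0.5791, 0.6539, -0.4869, 0.663], [0.0109, -0.6034, -0.7974, 1.101], [0.0, 0.0, 0.0, 1.0]]
tray [([0.556, -0.09, 0.006], 0.75)]
tab1_hinge [([0.557, -0.09, 0.006], 0.91)]
tab5_hinge [([0.556, -0.086, 0.012], 0.73)]
tab1 []
dropper [([0.505, -0.021, 0.041], 0.5)]
coverbox []
```

View pics/top0.png

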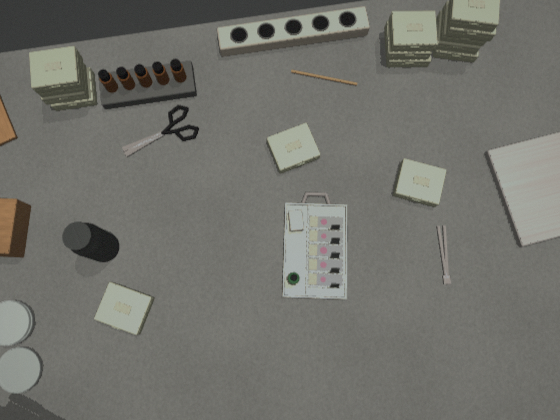

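View pics/scene0.png

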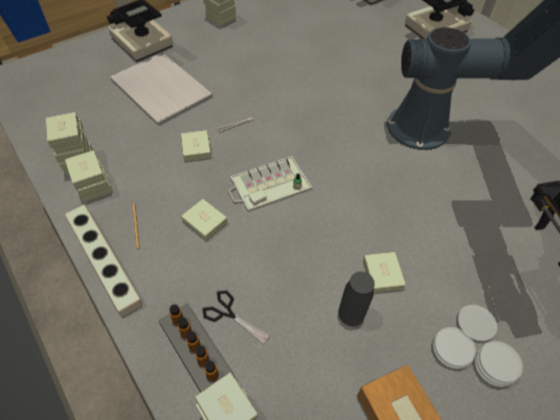

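The top view shows the tray at px (285–347, 203–298). The loop is at the top (row 195), the tab row is along column ~335 (rows 226–285), and the dropper and cover box are on its left. Next I'll measure the tray pose and the tabs.

```bash
cat > h.py <<'E'
import numpy as np
def cloud(d):
    K=d['mtx'];z=d['z_map'];v,u=np.mgrid[:z.shape[0],:z.shape[1]]
    P=np.stack([(u-K[0,2])/K[0,0]*z,(v-K[1,2])/K[1,1]*z,z],-1)
    T=d['world_from_camera'];return P@T[:3,:3].T+T[:3,3]
E
python3 - <<'E'
from rig import bot, optics, spotter
import cv2,numpy as np
from h import cloud
poses=[]
for c in("top","scene"):
    d=optics.capture(c);P=cloud(d)
    m=spotter.masks_of(c,"tray")[0]['pixels']
    print(c,'mask',m.sum())
    # tray mask -> rays onto plane z=.01
    K=d['mtx'];T=d['world_from_camera'];v,u=np.nonzero(m)
    r=np.stack([(u-K[0,2])/K[0,0],(v-K[1,2])/K[1,1],np.ones(len(u))],-1)@T[:3,:3].T
    Q=T[:3,3]+r*((.010-T[2,3])/r[:,2])[:,None]
    print('tray rect',cv2.minAreaRect((Q[:,:2]*1000).astype(np.float32)), 'bench z',np.median(P[...,2]))
    s=(P[...,2]>.02)&(P[...,2]<.08)&(abs(P[...,0]-.55)<.13)&(abs(P[...,1]+.09)<.09)
    n,l,st,ce=cv2.connectedComponentsWithStats(s.astype(np.uint8))
    for i in range(1,n):
        q=P[l==i]
        if len(q)>2: print(ce[i].round(),len(q),np.median(q,0).round(3),q.min(0).round(3),q.max(0).round(3))
    u0,v0=(270,185) if c=="top" else (220,145)
    cv2.imwrite(f'pics/{c}1.png',cv2.resize(d['pixels'][v0:v0+120,u0:u0+100,::-1],None,fx=5,fy=5,interpolation=cv2.INTER_CUBIC))
E
```

```text
top mask 5862
tray rect ((566.5514526367188, -83.10107421875), (142.3915557861328, 239.87464904785156), 80.0163803100586) bench z 0.0004621907083678378
[296. 219.] 277 [ 0.624 -0.05   0.028] [ 0.601 -0.066  0.021] [ 0.648 -0.034  0.034]
[335. 226.] 35 [ 0.596 -0.133  0.03 ] [ 0.592 -0.141  0.02 ] [ 0.6   -0.124  0.039]
[335. 239.] 41 [ 0.567 -0.128  0.03 ] [ 0.563 -0.137  0.02 ] [ 0.572 -0.119  0.039]
[335. 254.] 38 [ 0.535 -0.121  0.031] [ 0.531 -0.13   0.021] [ 0.54  -0.113  0.041]
[334. 269.] 35 [ 0.504 -0.114  0.034] [ 0.5   -0.124  0.021] [ 0.508 -0.106  0.042]
[293. 278.] 129 [ 0.498 -0.022  0.043] [ 0.486 -0.036  0.02 ] [ 0.511 -0.01   0.065]
[334. 284.] 27 [ 0.471 -0.108  0.032] [ 0.468 -0.118  0.021] [ 0.475 -0.1    0.043]Traceback (most recent call last):
  File "<stdin>", line 7, in <module>
IndexError: list index out of range
```

View pics/top1.png

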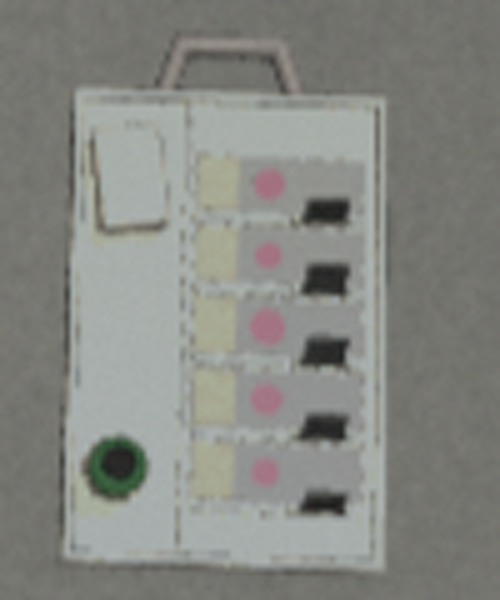

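Five tabs stand at z≈0.03–0.04, about 32 mm apart. Their line spans 127.5 mm against an expected 128, at a yaw of about -11°, and tab 1 is at (0.471, -0.108). I'll shut the gripper, turn it -2.6 units and go to behind tab 1.

```bash
G='[-0.539,0,-0.441]'; python3 -m inch '[[[-0.04,0,-0.033],-0.3],[[-0.08,0,-0.066],-0.6],[[-0.539,0,-0.441],-2.6],[[-0.539,0,-0.441],-2.6],[[-0.539,0,-0.441],-2.6],[[-0.539,0,-0.441],-2.6],[[-0.539,0,-0.441],-2.6],[[-0.539,0,-0.441],-2.6],[[-0.539,0,-0.441],-2.6],[[-0.539,0,-0.441],-2.6],[[-0.539,0,-0.441],-2.6],[[-0.539,0,-0.441],-2.6]]' 1
cat > w.py <<'E'
import sys,numpy as np
from rig import bot
s=bot.read_state();R=np.array(s['tcp_rot']);p=np.array(s['position'])
print(s['time_s'],p.round(4),'tool x yaw',np.degrees(np.arctan2(R[1,0],R[0,0])).round(2),s['force'],s['opening'])
t=np.array([float(a) for a in sys.argv[1:4]]);print('shift',(R.T@(t-p)).round(4), 'turn',(-(79-np.degrees(np.arctan2(R[1,0],R[0,0])))/5).round(3))
E
python3 w.py 0.437 -0.102 0.2
```

```text
time_s: 1.9
position: [0.3861, 0.088, 0.223]
tcp_rot: [[0.192, 0.001, -0.981], [0.981, 0.0, 0.192], [0.0, -1.0, -0.001]]
force: [1.2, -0.5, 1.2]
opening: 0.172
1.9 [0.3861 0.088  0.223 ] tool x yaw 78.96 [ 1.21368775 -0.51928057  1.17785078] 0.1717117598872638
shift [-0.1767  0.023  -0.0863] turn -0.009
```

```bash
python3 -m inch '[[[-0.177,0,-0.086],0],[[-0.177,0,-0.086],0],[[-0.177,0,-0.086],0],[[-0.177,0,-0.086],0],[[-0.177,0,-0.086],0],[[-0.177,0.03,-0.086],0],[[-0.177,0.06,-0.086],0],[[-0.177,0.09,-0.086],0],[[-0.177,0.12,-0.086],0],[[-0.177,0.15,-0.086],0],[[-0.177,0.16,-0.086],0],[[-0.177,0.16,-0.086],0]]'
python3 w.py 0.437 -0.102 0.018
python3 - <<'E'
from rig import optics
import cv2
from h import cloud
d=optics.capture("top");P=cloud(d)
cv2.imwrite('pics/top2.png',cv2.resize(d['pixels'][185:325,255:375,::-1],None,fx=4,fy=4,interpolation=cv2.INTER_CUBIC))
d=optics.capture("scene")
cv2.imwrite('pics/scene2.png',cv2.resize(d['pixels'][100:240,210:370,::-1],None,fx=4,fy=4,interpolation=cv2.INTER_CUBIC))
E
```

```text
time_s: 2.9
position: [0.4349, -0.0998, 0.0603]
tcp_rot: [[0.192, -0.005, -0.981], [0.981, 0.002, 0.192], [0.002, -1.0, 0.005]]
force: [-0.7, -0.0, -0.2]
opening: 0.003
2.9 [ 0.4349 -0.0998  0.0603] tool x yaw 78.93 [-0.73553819 -0.0009936  -0.16360864] 0.0030110835189317542
shift [-0.0019  0.0422 -0.0027] turn -0.015
```

View pics/scene2.png

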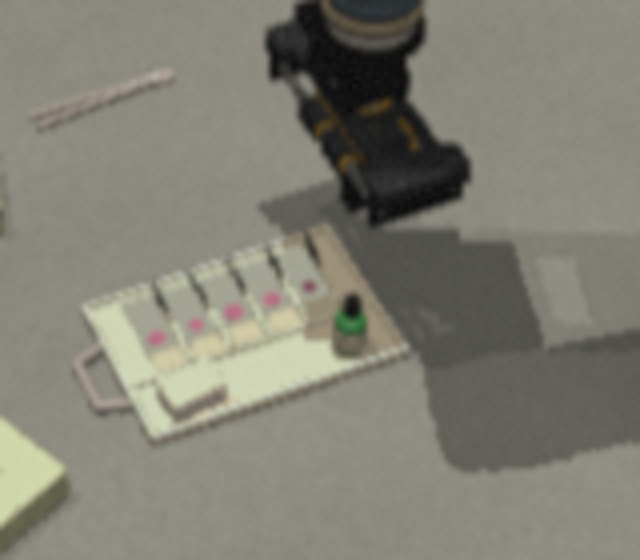

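The scene view shows the shut fingers above the tray end away from the loop, with all tabs still standing. Descending to about 18.5 mm.

```bash
python3 -m inch '[[[-0.002,0.01,-0.001],0],[[-0.002,0.02,-0.001],0],[[-0.002,0.03,-0.001],0],[[-0.002,0.036,-0.001],0],[[-0.002,0.0405,-0.001],0],[[-0.002,0.0405,-0.001],0],[[-0.002,0.0405,-0.001],0],[[-0.002,0.0405,-0.001],0]]'
python3 w.py 0.618 -0.138 0.018
```

```text
time_s: 3.67
position: [0.4372, -0.1026, 0.0225]
tcp_rot: [[0.192, 0.001, -0.981], [0.981, -0.0, 0.192], [-0.0, -1.0, -0.001]]
force: [0.3, 0.6, 0.1]
opening: 0.004
3.6667 [ 0.4372 -0.1026  0.0225] tool x yaw 78.95 [0.25715797 0.56651034 0.08605987] 0.003881093412757623
shift [-1.000e-04  4.700e-03 -1.842e-01] turn -0.01
```

```bash
python3 -m inch '[[[0,0.0045,0],0],[[0,0.0045,0],0],[[0,0.0045,-0.004],0],[[0,0.0045,-0.008],0],[[0,0.0045,-0.012],0],[[0,0.0045,-0.016],0],[[0,0.0045,-0.02],0],[[0,0.0045,-0.024],0],[[0,0.0045,-0.028],0],[[0,0.0045,-0.032],0],[[0,0.0045,-0.036],0],[[0,0.0045,-0.04],0]]'
python3 w.py 0.618 -0.138 0.018
```

```text
time_s: 4.67
position: [0.4769, -0.1103, 0.0176]
tcp_rot: [[0.192, 0.001, -0.981], [0.981, -0.0, 0.192], [-0.0, -1.0, -0.001]]
force: [-0.3, 0.2, -0.7]
opening: 0.004
4.6667 [ 0.4769 -0.1103  0.0176] tool x yaw 78.95 [-0.2533492   0.24469553 -0.69188582] 0.0036924070488685264
shift [-1.000e-04 -3.000e-04 -1.438e-01] turn -0.011
```

Forces are under 1 N at 17.6 mm, so I'll continue the stroke.

```bash
python3 -m inch '[[[0,0,-0.004],0],[[0,0,-0.008],0],[[0,0,-0.012],0],[[0,0,-0.016],0],[[0,0,-0.02],0],[[0,0,-0.024],0],[[0,0,-0.028],0],[[0,0,-0.032],0],[[0,0,-0.032],0]]'
python3 w.py 0.618 -0.138 0.018
python3 - <<'E'
from rig import optics
import cv2
d=optics.capture("scene")
cv2.imwrite('pics/scene3.png',cv2.resize(d['pixels'][130:220,220:330,::-1],None,fx=6,fy=6,interpolation=cv2.INTER_CUBIC))
E
```

```text
time_s: 5.42
position: [0.5092, -0.1169, 0.0177]
tcp_rot: [[0.192, 0.002, -0.981], [0.981, -0.001, 0.192], [-0.001, -1.0, -0.002]]
force: [0.6, 0.1, 0.2]
opening: 0.007
5.4167 [ 0.5092 -0.1169  0.0177] tool x yaw 78.95 [0.61558879 0.11763942 0.19589971] 0.006976527964952214
shift [ 0.0002 -0.     -0.1108] turn -0.01
```

View pics/scene3.png

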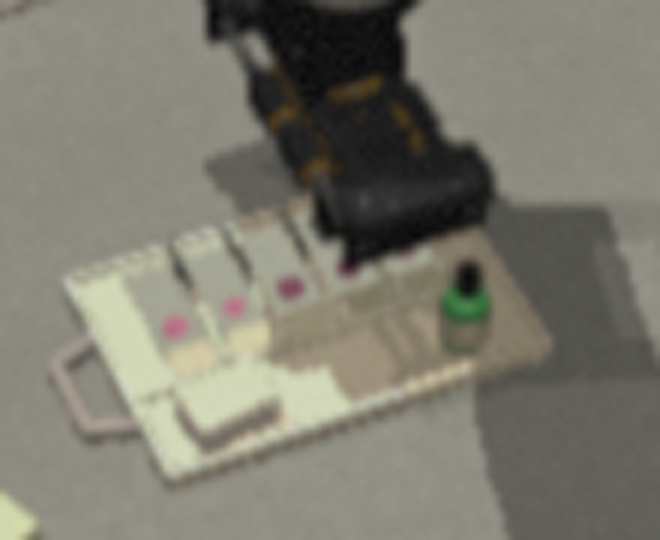

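The fingers are over tabs 1–2. Tabs 3–5 are still standing, and the tray and dropper haven't moved. Continuing.

```bash
python3 -m inch '[[[0,0,-0.004],0],[[0,0,-0.008],0],[[0,0,-0.012],0],[[0,0,-0.016],0],[[0,0,-0.02],0],[[0,0,-0.024],0],[[0,0,-0.028],0],[[0,0,-0.032],0],[[0,0,-0.036],0],[[0,0,-0.04],0],[[0,0,-0.044],0],[[0,0,-0.048],0]]'
python3 w.py 0.618 -0.138 0.018
```

```text
time_s: 6.47
position: [0.5543, -0.1253, 0.0174]
tcp_rot: [[0.192, -0.002, -0.981], [0.981, 0.001, 0.192], [0.0, -1.0, 0.002]]
force: [-0.7, -0.2, 0.9]
opening: 0.001
6.4667 [ 0.5543 -0.1253  0.0174] tool x yaw 78.96 [-0.72920102 -0.18145997  0.94290608] 0.0006483841755583193
shift [-0.0002 -0.0007 -0.0649] turn -0.009
```

```bash
python3 -m inch '[[[0,0,-0.004],0],[[0,0,-0.008],0],[[0,0,-0.012],0],[[0,0,-0.016],0],[[0,0,-0.02],0],[[0,0,-0.024],0],[[0,0,-0.028],0],[[0,0,-0.032],0],[[0,0,-0.036],0],[[0,0,-0.04],0],[[0,0,-0.044],0],[[0,0,-0.048],0]]'
python3 -m inch '[[[0,0,-0.004],0],[[0,0,-0.008],0],[[0,0,-0.012],0],[[0,0,-0.014],0],[[0,0,-0.014],0],[[0,-0.01,-0.014],0],[[0,-0.025,-0.014],0],[[0,-0.05,-0.014],0],[[0,-0.08,-0.014],0],[[0,-0.11,-0.014],0],[[0,-0.13,-0.014],0],[[0,-0.13,-0.014],0]]'
python3 w.py 0.41 -0.0 0.15
```

```text
time_s: 7.47
position: [0.6025, -0.1349, 0.0176]
tcp_rot: [[0.192, 0.001, -0.981], [0.981, -0.0, 0.192], [-0.0, -1.0, -0.001]]
force: [-0.3, 0.0, 0.6]
opening: 0.007
time_s: 8.47
position: [0.6185, -0.1385, 0.1536]
tcp_rot: [[0.192, 0.01, -0.981], [0.981, -0.004, 0.191], [-0.002, -1.0, -0.01]]
force: [0.2, -0.6, -0.2]
opening: 0.003
8.4667 [ 0.6185 -0.1385  0.1536] tool x yaw 78.96 [ 0.23629014 -0.62675082 -0.18969911] 0.0027196829378163374
shift [0.096  0.001  0.2311] turn -0.008
```

Now I'll move clear so I can check.

```bash
python3 -m inch '[[[0.02,-0.03,0.04],0],[[0.04,-0.05,0.08],0],[[0.06,-0.05,0.12],0],[[0.09,-0.05,0.15],0],[[0.12,-0.05,0.18],0],[[0.15,-0.05,0.2],0],[[0.18,-0.05,0.21],0],[[0.21,-0.05,0.21],0],[[0.24,-0.05,0.21],0],[[0.27,-0.05,0.21],0],[[0.28,-0.05,0.21],0],[[0.28,-0.05,0.21],0]]'
python3 - <<'E'
from rig import bot, optics
import cv2,numpy as np
from h import cloud
d=optics.capture("top");P=cloud(d)
cv2.imwrite('pics/top4.png',cv2.resize(d['pixels'][185:305,270:370,::-1],None,fx=5,fy=5,interpolation=cv2.INTER_CUBIC))
s=(P[...,2]>.018)&(P[...,2]<.08)&(abs(P[...,0]-.55)<.13)&(abs(P[...,1]+.09)<.09)
n,l,st,ce=cv2.connectedComponentsWithStats(s.astype(np.uint8))
for i in range(1,n):
    q=P[l==i]
    if len(q)>2: print(ce[i].round(),len(q),np.median(q,0).round(3),q.max(0).round(3))
for k in range(5):
    t=np.array([.468,-.108])+k*.0319*np.array([.982,-.191])
    w=(P[...,:2]-t)@np.array([[.982,.191],[-.191,.982]]);m=(w[...,0]>2e-3)&(w[...,0]<.023)&(abs(w[...,1])<.008)
    print(k+1,np.percentile(P[...,2][m],[5,50,95]).round(4))
E
```

```text
time_s: 9.47
position: [0.4628, 0.1795, 0.1974]
tcp_rot: [[0.188, 0.0, -0.982], [0.982, 0.0, 0.188], [0.0, -1.0, 0.0]]
force: [-0.6, -0.6, -0.0]
opening: 0.005
[296. 220.] 284 [ 0.624 -0.05   0.027] [ 0.647 -0.034  0.034]
[333. 219.] 5 [ 0.613 -0.133  0.019] [ 0.616 -0.131  0.022]
[336. 221.] 3 [ 0.608 -0.139  0.019] [ 0.608 -0.138  0.019]
[334. 235.] 9 [ 0.578 -0.128  0.02 ] [ 0.581 -0.125  0.022]
[332. 248.] 3 [ 0.55  -0.119  0.018] [ 0.552 -0.119  0.018]
[335. 248.] 3 [ 0.549 -0.125  0.021] [ 0.549 -0.125  0.021]
[332. 266.] 6 [ 0.511 -0.112  0.019] [ 0.514 -0.11   0.02 ]
[335. 265.] 3 [ 0.512 -0.119  0.02 ] [ 0.514 -0.119  0.02 ]
[293. 278.] 127 [ 0.498 -0.022  0.043] [ 0.512 -0.01   0.067]
1 [0.0118 0.0151 0.0186]
2 [0.0124 0.0157 0.02  ]
3 [0.0123 0.0159 0.0184]
4 [0.0121 0.0152 0.0199]
5 [0.0122 0.0159 0.0195]
```

View pics/top4.png

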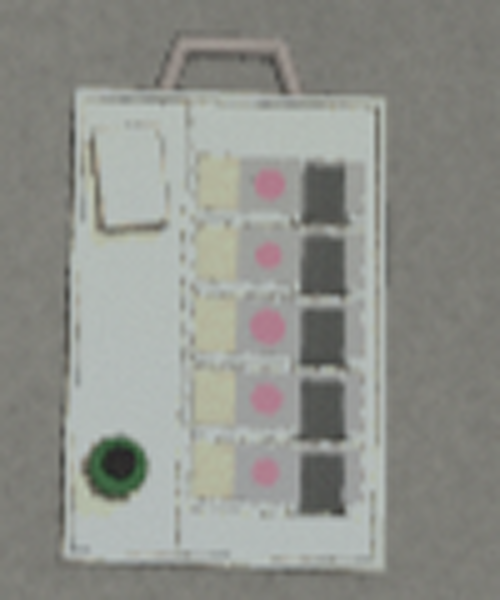

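All five tabs lie flat (median z about 15–16 mm). The tray, dropper and cover box show at the same pixels as before.

```bash
python3 -m inch '[[[0,0,0],0],[[0,0,0],0],[[0,0,0],0]]'; python3 -c "
from rig import bot
print(bot.hand_in())"
```

```text
time_s: 9.77
position: [0.4628, 0.1763, 0.1974]
tcp_rot: [[0.194, -0.001, -0.981], [0.981, -0.0, 0.194], [-0.001, -1.0, 0.001]]
force: [0.6, -0.5, -0.2]
opening: 0.007
the job is handed in; nothing more can be done
None
```

All five tabs are folded flat. I stroked the shut fingertips along the row from tab 1 to tab 5, about 17.5 mm above the bench, then lifted clear and handed in at about 9.8 s.

- **Tabs:** the last top view shows all five lying flat. The measured median height over each is 15–16 mm, against the 14.5 mm given, which is within camera error.
- **Order:** I did not measure each tab's angle during the stroke. A picture partway through showed tabs 3–5 still standing while the fingers were over tabs 1–2.
- **Force:** every wrist force reading was about 1 N or less, taken at the end of each move rather than continuously.
- **Tray and things on it:** the tray, dropper and cover-glass box show no visible shift from the first picture. I did not re-measure the slide boxes, flask or forceps, but the arm stayed well away from them.

One thing disagreed: early on, the scene camera's network found no tray mask, so I took the tray's pose from the top camera only. No other check failed.

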